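# Weight down the freshly glued oval badges

## Task

Four oval badges have just been glued to their card mounts and must be pressed while the glue sets: set on each badge the oval steel weight of the same size, so that it covers the badge, centred and with its long way along the badge's long way. Set the weights down without dropping them, upright on their bases, and let go of them. Leave the round weight and the rectangular weight where they are.

Things in the scene. Friction and masses are not known exactly. Their poses are not given: they have to be found in the camera images.
- oval_a: largest oval pressing weight: flat steel base with straight sides and semicircular ends, 98 mm long (x) by 60 mm wide (y). Loose; origin at the centre of its underside, z up. The base is 12 mm thick; on it stands a brown wooden grip bar along x, centred, 14 mm wide (y), 54 mm long, from 12 to 46 mm above the underside. 0.42 to 0.65 kg.
- oval_b: second largest oval pressing weight: flat steel base with straight sides and semicircular ends, 78 mm long (x) by 47 mm wide (y). Loose; origin at the centre of its underside, z up. The base is 12 mm thick; on it stands a brown wooden grip bar along x, centred, 14 mm wide (y), 44 mm long, from 12 to 46 mm above the underside. 0.25 to 0.40 kg.
- oval_c: second smallest oval pressing weight: flat steel base with straight sides and semicircular ends, 58 mm long (x) by 34 mm wide (y). Loose; origin at the centre of its underside, z up. The base is 12 mm thick; on it stands a brown wooden grip bar along x, centred, 14 mm wide (y), 34 mm long, from 12 to 46 mm above the underside. 0.15 to 0.24 kg.
- oval_d: smallest oval pressing weight: flat steel base with straight sides and semicircular ends, 40 mm long (x) by 26 mm wide (y). Loose; origin at the centre of its underside, z up. The base is 12 mm thick; on it stands a brown wooden grip bar along x, centred, 14 mm wide (y), 26 mm long, from 12 to 46 mm above the underside. 0.08 to 0.13 kg.
- card_a: brown card mount 116 (x) by 78 (y) by 4 mm, fixed on the green mat, with the largest white oval badge glued flat at its centre: 98 mm long (x) by 60 mm wide (y), 2 mm thick, straight sides and semicircular ends. Origin at the centre of the card's underside, z up; the badge's top is 6 mm above it.
- card_b: brown card mount 116 (x) by 78 (y) by 4 mm, fixed on the green mat, with the second largest white oval badge glued flat at its centre: 78 mm long (x) by 47 mm wide (y), 2 mm thick, straight sides and semicircular ends. Origin at the centre of the card's underside, z up; the badge's top is 6 mm above it.
- card_c: brown card mount 116 (x) by 78 (y) by 4 mm, fixed on the green mat, with the second smallest white oval badge glued flat at its centre: 58 mm long (x) by 34 mm wide (y), 2 mm thick, straight sides and semicircular ends. Origin at the centre of the card's underside, z up; the badge's top is 6 mm above it.
- card_d: brown card mount 116 (x) by 78 (y) by 4 mm, fixed on the green mat, with the smallest white oval badge glued flat at its centre: 40 mm long (x) by 26 mm wide (y), 2 mm thick, straight sides and semicircular ends. Origin at the centre of the card's underside, z up; the badge's top is 6 mm above it.
- round_weight: round pressing weight, not to be used: steel disc 60 mm across. Loose; origin at the centre of its underside, z up. The base is 12 mm thick; on it stands a brown wooden grip bar along x, centred, 14 mm wide (y), 42 mm long, from 12 to 46 mm above the underside.
- square_weight: rectangular pressing weight, not to be used: steel base 72 mm (x) by 46 mm (y) with square corners. Loose; origin at the centre of its underside, z up. The base is 12 mm thick; on it stands a brown wooden grip bar along x, centred, 14 mm wide (y), 42 mm long, from 12 to 46 mm above the underside.
Not all that is in view belongs to the job. What is shaped like the oval_c but blue is not meant.

How it is judged (in metres and radians):
At the end, for the whole second after the job is handed in: Each of the four oval weights stands at rest, upright, on the badge of its own size: centres within 10 mm horizontally, long axes within 0.2 rad (either way round), underside on the badge (3 to 10 mm above the card's underside), tilt under 0.1 rad (horizontal distance between oval_a and card_a below 0.01 m and z of oval_a in the frame of card_a between 0.003 and 0.01 m and angle between the x axis of oval_a and the x axis of card_a, either way round below 0.2 rad and angle between each of oval_a, oval_b, oval_c, oval_d's own z axis and vertical below 0.1 rad and linear speed of each of oval_a, oval_b, oval_c, oval_d below 0.02 m/s and horizontal distance between oval_b and card_b below 0.01 m and z of oval_b in the frame of card_b between 0.003 and 0.01 m and angle between the x axis of oval_b and the x axis of card_b, either way round below 0.2 rad and horizontal distance between oval_c and card_c below 0.01 m and z of oval_c in the frame of card_c between 0.003 and 0.01 m and angle between the x axis of oval_c and the x axis of card_c, either way round below 0.2 rad and horizontal distance between oval_d and card_d below 0.01 m and z of oval_d in the frame of card_d between 0.003 and 0.01 m and angle between the x axis of oval_d and the x axis of card_d, either way round below 0.2 rad); the robot touches nothing.
It fails at once if an oval weight is dropped on its badge (faster than 0.5 m/s within 10 mm above it) ((horizontal distance between oval_a and card_a below 0.03 m and z of oval_a in the frame of card_a below 0.016 m and linear speed of oval_a above 0.5 m/s) or (horizontal distance between oval_b and card_b below 0.03 m and z of oval_b in the frame of card_b below 0.016 m and linear speed of oval_b above 0.5 m/s) or (horizontal distance between oval_c and card_c below 0.03 m and z of oval_c in the frame of card_c below 0.016 m and linear speed of oval_c above 0.5 m/s) or (horizontal distance between oval_d and card_d below 0.03 m and z of oval_d in the frame of card_d below 0.016 m and linear speed of oval_d above 0.5 m/s)).
It fails at once if the round weight is moved from its place by more than 30 mm (distance of round_weight from where it was at the start of the episode above 0.03 m).
It fails at once if the rectangular weight is moved from its place by more than 30 mm (distance of square_weight from where it was at the start of the episode above 0.03 m).
It also fails if it takes over 102 s, if anything falls off the work surface, if the arm or the gripper's body presses on something with over 40 N, if the wrist force passes 120 N, or if a joint passes its speed limit or range.

## Robot

A 6-joint arm with a two-finger parallel gripper is mounted at the origin on the work surface. World frame = base frame: x ahead of the robot, y to its left, z up, the work surface at z = 0. Lengths are in mm, angles in rad, forces in N, time in s.
With the tool pointing down it reaches from about 350 to 775 mm from the base axis. Payload 7.3 kg.
Tool frame: the origin (TCP) lies between the finger pads; the fingertips stand 14 mm ahead of it and the grasp point (between the pads) lies 5 mm behind it; z points along the fingers, y is the line along which they close (so a half turn about z gives the same grasp; the last joint's range is limited). The gripper opens to 92 mm and grips with 3 to 60 N. Pads are 19 mm wide; open, the fingers measure 130 mm over their backs; the gripper's body (75 mm by 190 mm) begins 47 mm behind the grasp point.
Start: joints at [1.069, 0.342, 1.524, -0, 1.275, -0.146], TCP at [182.865, 492.142, 240.741] pointing down, gripper open.
Joint ranges: [-2.53, 2.53], [-0.77, 2.02], [0.04, 2.7], [-1, 4.14], [0.28, 2.66], [-3.11, 3.11]. Speed limits (rad/s): [2.57, 2.57, 3.14, 3.14, 3.14, 3.14].

## Interface

Orientations are given as [roll, pitch, yaw] about the fixed x, y, z axes, in that order (R = Rz(yaw) Ry(pitch) Rx(roll)).
In Python, from plant import get_obs, cams, close_job gives the robot as it stands. The module is installed in compiled form; this text tells all that it offers.
- The arm moves only by the shell command python3 -m creep 'ROWS'. ROWS is JSON, a list of rows, each an object of numbers: "hand": the opening, from 0 (shut) to 1 (fully open); "tx", "ty", "tz": the shift along the tool's x, y, z in m; "spin": the turn about the tool's z in degrees. In form: [{"hand": .., "tx": .., "ty": .., "tz": .., "spin": ..}, ...]. A call has 1 to 5 rows; each row shifts and turns the commanded pose from where the row before left it, along the tool's axes as they then stand; what a row does not reach is not made up. A row lasts 1/8 s, in which the tool goes at most 62.5 mm and 10.7 degrees, less where a joint would pass 70% of its speed; a pose out of reach is approached as far as the arm can. A call is refused whole if a number of a shift passes 0.0625 or a number of a turn 10.7, either way. A call with a gripper value outside its range is refused whole. The fingers move at their own pace and stop on an object; the grip force is fixed at half the most. Time passes only in rows, so rows that do not move let the fingers close. It gives the time, the measured TCP pose, the force, the opening and the grip force at its end, in the units of the state.
- get_obs(): the state, without advancing time (a new reading comes with each control period).
- cams.capture(name): name is "scene" or "top" or "wrist"; returns a dict with "color" (480x640x3 uint8, red, green, blue), "K" (3x3 intrinsics, pixels), "k1" (the pictures are not rectified: a ray, as slopes to the right and down, at radius r is drawn at 1 + k1 r^2 times it, then the intrinsics apply), "R" (3x3) and "t" (3): a world point X has camera coordinates R X + t. Camera axes: x right, y down, z forward; pixel columns grow to the right and rows downward; lengths in mm; the calibration is good to about 2 mm. A picture is of the moment at which its call begins. There is no depth.
- close_job(): hands the job in; it is judged then, once.
The state is a dict: "time": time; "joint_positions": joint angles; "dq": joint speeds; "tau": joint torques, N m; "tool_pos": TCP position; "tcp_rot": TCP orientation; "contact_force": force on the tool from outside, world axes, zero at the start; "moment": the same for the moment, N m; "grip_width": finger opening in mm; "finger_force": force on a finger pad.
Only numpy, scipy, OpenCV 4.12 (cv2) and the standard library are available. Lean on these libraries where they do the work, as an engineer would, in place of code of your own. Each camera call takes 0.05 s, during which the arm holds its last target. There are 200 camera calls.

## Working session

There is one attempt and no reset: what is moved stays moved. The work goes in short steps, Python scripts to look and compute and a shell command to move; the robot and the scene stay as the last step left them, time stands still between calls to the robot, and variables do not carry over. Pictures are saved under pics/ and viewed, at most 14 in all, crops included, and the job is handed in when it is done.

```bash
mkdir -p pics
python3 - <<'E'
from plant import get_obs,cams
import cv2,pickle
print(get_obs())
for n in ("top","scene"):
    c=cams.capture(n); pickle.dump(c,open(n+".pkl","wb"))
    cv2.imwrite(f"pics/{n}0.png",c["color"][:,:,::-1]); print(n,c["K"],c["k1"],c["R"],c["t"])
E
```

```text
{'time': 0.0, 'joint_positions': array([ 1.06899372e+00,  3.42738491e-01,  1.52503853e+00,  1.91570760e-05,
        1.27536430e+00, -1.45954561e-01]), 'dq': array([ 0.0003193 ,  0.00018383,  0.0001154 , -0.00067101, -0.00134052,
       -0.00110912]), 'tau': array([ 7.27957158e-04, -4.31243491e+01, -2.44224823e+01,  7.18063815e-02,
        5.58493752e-02, -1.53048313e-04]), 'tool_pos': array([182.66688078, 491.78675187, 240.02924173]), 'tcp_rot': array([-3.14006311e+00, -2.43357959e-04,  2.78573883e+00]), 'contact_force': array([-0.12408109,  0.10393275,  0.19410618]), 'moment': array([-0.02009839, -0.00392752, -0.02089617]), 'finger_force': 0.0, 'grip_width': 91.92898341697767}
top [[451.33221757   0.         322.3787428 ]
 [  0.         451.33221757 232.47459601]
 [  0.           0.           1.        ]] -0.012549399529614046 [[-2.87502259e-02 -9.99586484e-01 -5.34407736e-04]
 [-9.88029714e-01  2.84988829e-02 -1.51608371e-01]
 [ 1.51560909e-01 -3.83076420e-03 -9.88440497e-01]] [-18.47566396 438.8758783  928.71749249]
scene [[485.86878827   0.         313.5154677 ]
 [  0.         485.86878827 240.63721784]
 [  0.           0.           1.        ]] 0.04484982452482798 [[-0.17328106  0.98486696 -0.00327767]
 [ 0.81536736  0.14159045 -0.56136281]
 [-0.5524036  -0.09994605 -0.82756332]] [  98.71051843 -329.43517485 1370.94518465]
```

View pics/top0.png

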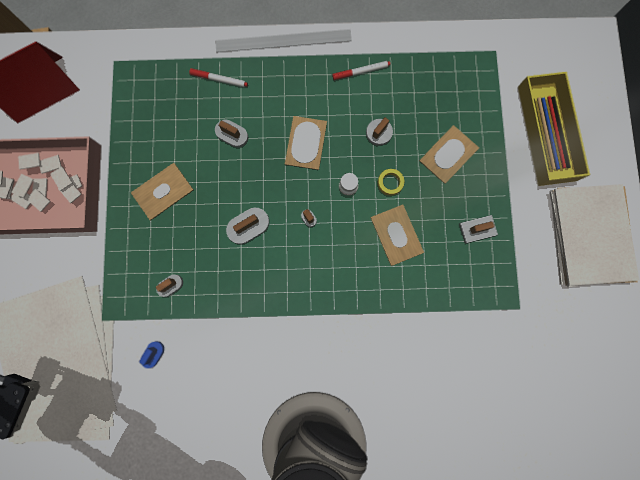

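View pics/scene0.png

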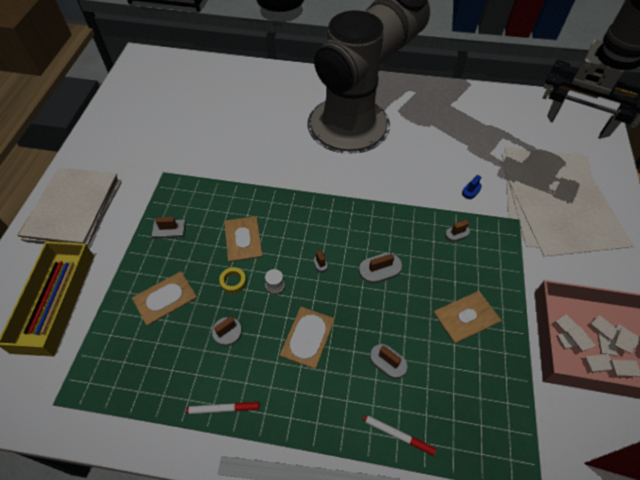

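The top view shows all items. Weights: a (248,226), b (232,133), c (168,285), d (309,217). Cards: a (306,142), b (450,154), c (398,235), d (162,190). Round weight (380,131), rectangular weight (479,229), blue decoy (152,354).

```bash
cat > h.py <<'E'
import numpy as np,cv2,pickle
from scipy.spatial.transform import Rotation as Ro
def ray(c,uv,z):
    uv=np.atleast_2d(np.float64(uv)).reshape(-1,1,2)
    n=cv2.undistortPoints(uv,c["K"],np.array([c["k1"],0,0,0])).reshape(-1,2)
    d=np.c_[n,np.ones(len(n))]@c["R"]; o=-c["R"].T@c["t"]
    return o+d*((z-o[2])/d[:,2])[:,None]
def proj(c,X):
    return cv2.projectPoints(np.float64(X).reshape(-1,1,3),cv2.Rodrigues(c["R"])[0],c["t"],c["K"],np.array([c["k1"],0,0,0]))[0].reshape(-1,2)
def ortho(c,x0,x1,y0,y1,z,s=1.):
    "image up=+x, left=+y, s px/mm"
    W,H=int((y1-y0)*s),int((x1-x0)*s); v,u=np.mgrid[0:H,0:W]
    X=np.stack([x1-v/s,y1-u/s,np.full(u.shape,z)],-1)
    m=proj(c,X.reshape(-1,3)).reshape(H,W,2).astype(np.float32)
    return cv2.remap(c["color"],m[...,0],m[...,1],cv2.INTER_CUBIC)
E
python3 - <<'E'
from h import *
c=pickle.load(open("top.pkl","rb"))
o={'a':(248,226),'b':(232,133),'c':(168,285),'d':(309,217),'A':(306,142),'B':(450,154),'C':(398,235),'D':(162,190),'rnd':(380,131),'sq':(479,229),'cup':(349,184),'ring':(391,181)}
hsv=cv2.cvtColor(c["color"],cv2.COLOR_RGB2HSV)
for k,p in o.items():
    print(k,ray(c,p,6 if k.isupper() else 12)[0].round(),end=' ')
    # grip (brown) for weights, badge (white) for cards
    br=((hsv[...,0]<20)&(hsv[...,1]>70)).astype(np.uint8); wh=((hsv[...,1]<40)&(hsv[...,2]>90)).astype(np.uint8)
    for nm,m,z in (('brown',br,46 if k.islower() else 4),('white',wh,12 if k.islower() else 6)):
        n,l,st,ce=cv2.connectedComponentsWithStats(m)
        near=[i for i in range(1,n) if st[i,4]>15 and np.hypot(*(ce[i]-p))<15]
        if not near: continue
        i=max(near,key=lambda i:st[i,4])
        cn=cv2.findContours((l==i).astype(np.uint8),cv2.RETR_EXTERNAL,cv2.CHAIN_APPROX_NONE)[0][0]
        P=ray(c,cn,z)[:,:2].astype(np.float32); r=cv2.minAreaRect(P)
        a=r[2]+(0 if r[1][0]>r[1][1] else 90)
        print(nm,np.round(r[0]),np.round(sorted(r[1])),round(a),end=' ')
    print()
im=ortho(c,300,730,-420,380,8)
cv2.imwrite("pics/o.png",im[:,:,::-1])
E
```

```text
a [460. 131.  12.] brown [460. 131.] [19. 52.] 120 white [459. 183.] [163. 229.] 150 
b [675. 166.  12.] brown [670. 166.] [19. 53.] 61 white [677. 169.] [47. 78.] 61 
c [337. 303.  12.] brown [336. 297.] [18. 39.] 123 white [337. 302.] [34. 57.] 123 
d [477.  -3.  12.] brown [473.  -2.] [14. 27.] 32 white [505.  19.] [ 65. 100.] 7 
A [651.  -0.   6.] brown [651.   1.] [ 77. 117.] 169 white [651.   1.] [60. 97.] 169 
B [ 613. -324.    6.] brown [ 614. -322.] [ 77. 116.] 134 white [ 615. -322.] [46. 79.] 133 
C [ 432. -197.    6.] brown [ 434. -195.] [ 78. 115.] 20 white [ 434. -194.] [34. 57.] 20 
D [548. 324.   6.] brown [547. 325.] [ 79. 116.] 125 white [547. 325.] [26. 39.] 127 
rnd [ 670. -168.   12.] brown [ 664. -164.] [16. 51.] 139 white [ 663. -175.] [58. 81.] 52 
sq [ 439. -374.   12.] brown [ 438. -368.] [14. 50.] 102 white [ 439. -373.] [54. 73.] 102 
cup [548. -93.  12.] white [554. -80.] [57. 64.] 92 
ring [ 553. -187.   12.]
```

View pics/o.png

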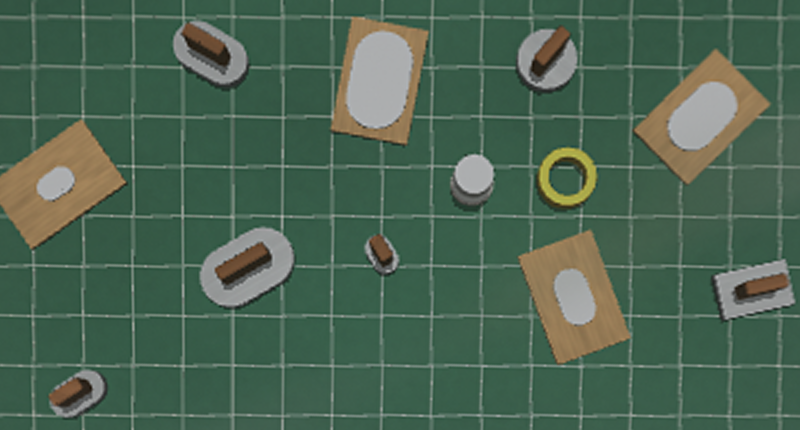

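Sizes agree with the given ones (badges 60x97, 46x79, 34x57, 26x39; bases b 47x78, c 34x57), so the poses are good. I'll write a small planner that only prints the distances.

```bash
cat > plan.py <<'E'
import sys,numpy as np
from plant import get_obs
T=dict(a=(460,131,120),b=(677,169,61),c=(337,302,123),d=(477,-3,32),A=(651,1,169),B=(615,-322,133),C=(434,-194,20),D=(547,325,126))
o=get_obs(); p=o["tool_pos"]; yaw=np.degrees(o["tcp_rot"][2]); q6=np.degrees(o["joint_positions"][5])
def plan(p,yaw,q6,k):
    x,y,b=T[k]; q1=np.degrees(np.arctan2(y,x)-np.arctan2(p[1],p[0]))
    turns=[((b-yaw+90)%180-90)+s for s in (-180,0,180)]
    t=min((t for t in turns if abs(q6+q1-t)<165),key=abs)
    n=np.radians(yaw+t); d=np.array([x-p[0],y-p[1]])
    o_=np.radians(yaw)
    f=lambda n:np.round([d@[np.cos(n),np.sin(n)],d@[np.sin(n),-np.cos(n)]],1)
    print(k,"spin",round(-t,1),"txy after spin",f(n),"txy before spin",f(o_),"q6",round(q6+q1-t))
    return np.array([x,y]),yaw+t,q6+q1-t
print("t",round(o["time"],2),"pos",p.round(1),"yaw",round(yaw,1),"rp",o["tcp_rot"][:2].round(3),"F",o["contact_force"].round(1),"grip",round(o["grip_width"],1),round(o["finger_force"],1))
for k in sys.argv[1]: p,yaw,q6=plan(p,yaw,q6,k)
E
python3 plan.py cCdDaAbB
```

```text
t 0.1 pos [182.7 491.8 240.1] yaw 159.6 rp [-3.14 -0.  ] F [0.2 0.2 0.4] grip 91.8 0.0
c spin 36.6 txy after spin [-243.3   26. ] txy before spin [-210.8 -124.2] q6 0
C spin -77.0 txy after spin [  78.5 -499.3] txy before spin [-468.8 -188.8] q6 -142
d spin -12.0 txy after spin [-137.7  139.2] txy before spin [-105.7  164.8] q6 -131
D spin 86.0 txy after spin [224.2 249.4] txy before spin [-233.2  241.1] q6 -14
a spin 6.0 txy after spin [-124.5 -172.3] txy before spin [-105.8 -184.4] q6 -22
A spin -49.0 txy after spin [-212.3  -91.2] txy before spin [-208.1  100.4] q6 -87
b spin -72.0 txy after spin [-159.5   58.7] txy before spin [  6.5 169.9] q6 -145
B spin 108.0 txy after spin [-316.8 -380.2] txy before spin [ 459.5 -183.8] q6 -79
```

```bash
python3 -m creep '[{"hand":1,"tx":0,"ty":0,"tz":0.02,"spin":9.15},{"hand":1,"tx":0,"ty":0,"tz":0.02,"spin":9.15},{"hand":1,"tx":0,"ty":0,"tz":0.02,"spin":9.15},{"hand":1,"tx":0,"ty":0,"tz":0.02,"spin":9.15}]'; python3 -m creep '[{"hand":1,"tx":-0.0487,"ty":0.0052,"tz":0.005,"spin":0},{"hand":1,"tx":-0.0487,"ty":0.0052,"tz":0.005,"spin":0},{"hand":1,"tx":-0.0487,"ty":0.0052,"tz":0.005,"spin":0},{"hand":1,"tx":-0.0487,"ty":0.0052,"tz":0.005,"spin":0},{"hand":1,"tx":-0.0487,"ty":0.0052,"tz":0.005,"spin":0}]'; python3 -m creep '[{"hand":1,"tx":0,"ty":0,"tz":0,"spin":0}]'; python3 plan.py c
python3 - <<'E'
from plant import cams
import cv2,pickle
c=cams.capture("wrist");pickle.dump(c,open("w.pkl","wb"));cv2.imwrite("pics/w1.png",c["color"][:,:,::-1])
E
```

```text
time: 0.6
tool_pos: [182.7, 491.9, 159.8]
tcp_rot: [-3.141, 0.0, 2.142]
contact_force: [0.1, -0.2, 0.4]
grip_width: 91.6
finger_force: 0.0
time: 1.23
tool_pos: [338.0, 300.8, 135.4]
tcp_rot: [-3.141, -0.0, 2.147]
contact_force: [-0.4, 0.3, -0.2]
grip_width: 91.4
finger_force: 0.0
time: 1.35
tool_pos: [338.7, 299.9, 135.2]
tcp_rot: [-3.141, 0.0, 2.142]
contact_force: [-0.3, -0.6, 0.8]
grip_width: 91.8
finger_force: 0.0
t 1.35 pos [338.7 299.9 135.2] yaw 122.7 rp [-3.141  0.   ] F [-0.3 -0.6  0.8] grip 91.8 0.0
c spin -0.3 txy after spin [ 2.7 -0.3] txy before spin [ 2.7 -0.3] q6 -1
```

View pics/w1.png

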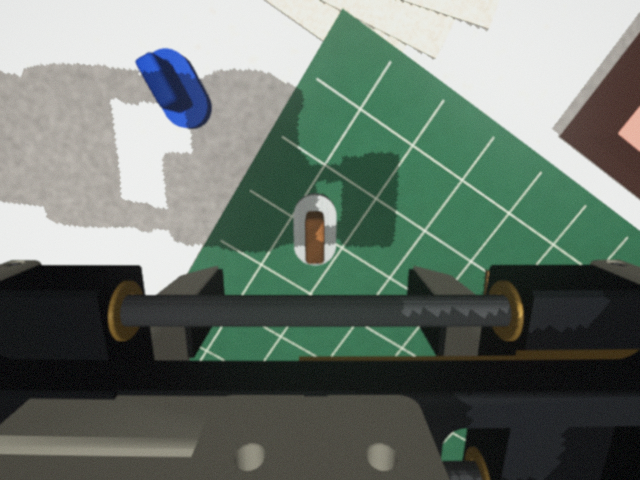

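The wrist view shows oval_c upright in the image, aligned with the tool. Its base spans columns 293–337 and rows 194–266.

```bash
python3 - <<'E'
from h import *
c=pickle.load(open("w.pkl","rb"))
print(ray(c,[(315,194),(315,266),(293,230),(337,230),(315,230)],12).round(1))
E
python3 -m creep '[{"hand":1,"tx":0.002,"ty":0,"tz":0.035,"spin":0},{"hand":1,"tx":0,"ty":0,"tz":0.035,"spin":0},{"hand":1,"tx":0,"ty":0,"tz":0.025,"spin":0},{"hand":1,"tx":0,"ty":0,"tz":0.01,"spin":0},{"hand":1,"tx":0,"ty":0,"tz":0,"spin":0}]'
```

```text
[[320.4 325.6  12. ]
 [352.9 275.1  12. ]
 [321.2 291.4  12. ]
 [351.3 310.7  12. ]
 [336.3 301.   12. ]]
time: 2.02
tool_pos: [335.7, 304.3, 30.6]
tcp_rot: [-3.141, -0.0, 2.148]
contact_force: [0.7, -0.6, 0.2]
grip_width: 91.9
finger_force: 0.0
```

```bash
python3 -m creep '[{"hand":0,"tx":-0.002,"ty":0,"tz":0,"spin":0},{"hand":0,"tx":0,"ty":0,"tz":0,"spin":0},{"hand":0,"tx":0,"ty":0,"tz":0,"spin":0},{"hand":0,"tx":0,"ty":0,"tz":0,"spin":0},{"hand":0,"tx":0,"ty":0,"tz":0,"spin":0}]'; python3 plan.py cC
```

```text
time: 2.65
tool_pos: [337.4, 302.1, 30.8]
tcp_rot: [3.141, -0.0, 2.147]
contact_force: [-0.2, -0.1, -1.1]
grip_width: 46.3
finger_force: 0.0
t 2.65 pos [337.4 302.1  30.8] yaw 123.0 rp [ 3.141 -0.   ] F [-0.2 -0.1 -1.1] grip 46.3 0.0
c spin 0.0 txy after spin [ 0.1 -0.4] txy before spin [ 0.1 -0.4] q6 -1
C spin -77.0 txy after spin [  78.5 -499.3] txy before spin [-468.8 -188.8] q6 -144
```

```bash
python3 -m creep '[{"hand":0,"tx":0,"ty":0,"tz":0,"spin":0},{"hand":0,"tx":0,"ty":0,"tz":0,"spin":0},{"hand":0,"tx":0,"ty":0,"tz":0,"spin":0},{"hand":0,"tx":0,"ty":0,"tz":0,"spin":0}]'; python3 -m creep '[{"hand":0,"tx":0,"ty":0,"tz":0,"spin":0},{"hand":0,"tx":0,"ty":0,"tz":-0.02,"spin":0},{"hand":0,"tx":0,"ty":0,"tz":-0.04,"spin":0},{"hand":0,"tx":0,"ty":0,"tz":-0.04,"spin":0},{"hand":0,"tx":0,"ty":0,"tz":0,"spin":0}]'; python3 plan.py C
```

```text
time: 3.15
tool_pos: [337.3, 302.1, 30.7]
tcp_rot: [-3.141, -0.0, 2.147]
contact_force: [-0.7, -0.8, 0.9]
grip_width: 13.8
finger_force: 30.0
time: 3.78
tool_pos: [338.7, 303.1, 133.1]
tcp_rot: [3.136, 0.0, 2.147]
contact_force: [0.6, -0.8, -3.1]
grip_width: 14.0
finger_force: 30.0
t 3.77 pos [338.7 303.1 133.1] yaw 123.0 rp [3.136 0.   ] F [ 0.6 -0.8 -3.1] grip 14.0 30.0
C spin -77.0 txy after spin [  80.5 -499.7] txy before spin [-468.7 -191. ] q6 -144
```

```bash
python3 -m creep '[{"hand":0,"tx":-0.0469,"ty":-0.0191,"tz":0,"spin":0},{"hand":0,"tx":-0.0469,"ty":-0.0191,"tz":0,"spin":0},{"hand":0,"tx":-0.0469,"ty":-0.0191,"tz":0,"spin":0},{"hand":0,"tx":-0.0469,"ty":-0.0191,"tz":0,"spin":0},{"hand":0,"tx":-0.0469,"ty":-0.0191,"tz":0,"spin":0}]'; python3 -m creep '[{"hand":0,"tx":-0.0469,"ty":-0.0191,"tz":0,"spin":0},{"hand":0,"tx":-0.0469,"ty":-0.0191,"tz":0,"spin":0},{"hand":0,"tx":-0.0469,"ty":-0.0191,"tz":0,"spin":0},{"hand":0,"tx":-0.0469,"ty":-0.0191,"tz":0,"spin":0},{"hand":0,"tx":-0.0469,"ty":-0.0191,"tz":0,"spin":0}]'; python3 -m creep '[{"hand":0,"tx":0,"ty":0,"tz":0,"spin":-9.6},{"hand":0,"tx":0,"ty":0,"tz":0,"spin":-9.6},{"hand":0,"tx":0,"ty":0,"tz":0,"spin":-9.6},{"hand":0,"tx":0,"ty":0,"tz":0,"spin":-9.6}]';  python3 -m creep '[{"hand":0,"tx":0,"ty":0,"tz":0,"spin":-9.6},{"hand":0,"tx":0,"ty":0,"tz":0,"spin":-9.6},{"hand":0,"tx":0,"ty":0,"tz":0,"spin":-9.6},{"hand":0,"tx":0,"ty":0,"tz":0,"spin":-9.6},{"hand":0,"tx":0,"ty":0,"tz":0,"spin":0}]'; python3 plan.py CdD
```

```text
time: 4.4
tool_pos: [384.4, 51.9, 129.7]
tcp_rot: [-3.14, -0.001, 2.147]
contact_force: [1.3, 0.8, -0.7]
grip_width: 13.8
finger_force: 30.0
time: 5.03
tool_pos: [432.1, -196.6, 129.3]
tcp_rot: [-3.141, -0.002, 2.147]
contact_force: [1.3, 0.0, -2.4]
grip_width: 13.7
finger_force: 30.0
time: 5.52
tool_pos: [431.9, -194.8, 129.1]
tcp_rot: [3.141, -0.003, 2.823]
contact_force: [0.5, 1.0, -1.8]
grip_width: 13.9
finger_force: 30.0
time: 6.15
tool_pos: [432.1, -194.8, 129.4]
tcp_rot: [3.14, -0.001, -2.797]
contact_force: [-0.4, -0.3, -2.6]
grip_width: 13.6
finger_force: 30.0
t 6.15 pos [ 432.1 -194.8  129.4] yaw -160.3 rp [ 3.14e+00 -1.00e-03] F [-0.4 -0.3 -2.6] grip 13.6 30.0
C spin -0.3 txy after spin [-2.1  0.1] txy before spin [-2.1  0.1] q6 -143
d spin -12.0 txy after spin [-137.7  139.2] txy before spin [-105.7  164.8] q6 -132
D spin 86.0 txy after spin [224.2 249.4] txy before spin [-233.2  241.1] q6 -15
```

```bash
python3 -m creep '[{"hand":0,"tx":-0.002,"ty":0,"tz":0.035,"spin":0},{"hand":0,"tx":0,"ty":0,"tz":0.035,"spin":0},{"hand":0,"tx":0,"ty":0,"tz":0.014,"spin":0},{"hand":0,"tx":0,"ty":0,"tz":0.004,"spin":0},{"hand":0,"tx":0,"ty":0,"tz":0,"spin":0}]'; python3 -m creep '[{"hand":0,"tx":0,"ty":0,"tz":0.002,"spin":0},{"hand":0,"tx":0,"ty":0,"tz":0.002,"spin":0},{"hand":0,"tx":0,"ty":0,"tz":0,"spin":0}]'; python3 plan.py C
```

```text
time: 6.78
tool_pos: [435.0, -194.8, 43.2]
tcp_rot: [-3.141, 0.001, -2.797]
contact_force: [-0.2, -0.9, -2.0]
grip_width: 13.9
finger_force: 30.0
time: 7.15
tool_pos: [434.7, -194.6, 38.9]
tcp_rot: [-3.141, 0.0, -2.796]
contact_force: [-0.8, -0.1, -1.9]
grip_width: 13.7
finger_force: 30.0
t 7.15 pos [ 434.7 -194.6   38.9] yaw -160.2 rp [-3.141  0.   ] F [-0.8 -0.1 -1.9] grip 13.7 30.0
C spin -0.2 txy after spin [0.4 0.7] txy before spin [0.4 0.7] q6 -143
```

```bash
python3 -m creep '[{"hand":0,"tx":0,"ty":0,"tz":0.0015,"spin":0},{"hand":0,"tx":0,"ty":0,"tz":0.001,"spin":0},{"hand":0,"tx":0,"ty":0,"tz":0,"spin":0}]';  python3 -m creep '[{"hand":0.5,"tx":0,"ty":0,"tz":0,"spin":0},{"hand":0.5,"tx":0,"ty":0,"tz":0,"spin":0},{"hand":0.5,"tx":0,"ty":0,"tz":0,"spin":0},{"hand":0.5,"tx":0,"ty":0,"tz":0,"spin":0}]'; python3 -m creep '[{"hand":0.5,"tx":0,"ty":0,"tz":-0.02,"spin":0},{"hand":0.5,"tx":0,"ty":0,"tz":-0.04,"spin":0},{"hand":0.5,"tx":0,"ty":0,"tz":-0.03,"spin":0},{"hand":0.5,"tx":0,"ty":0,"tz":0,"spin":0}]'; python3 plan.py Cd
```

```text
time: 7.52
tool_pos: [434.7, -194.5, 36.7]
tcp_rot: [-3.141, 0.0, -2.796]
contact_force: [-0.9, 1.1, 4.3]
grip_width: 14.0
finger_force: 30.0
time: 8.02
tool_pos: [434.6, -194.5, 36.1]
tcp_rot: [3.141, 0.0, -2.796]
contact_force: [0.5, 0.6, -1.2]
grip_width: 44.9
finger_force: 0.0
time: 8.52
tool_pos: [435.8, -195.2, 128.2]
tcp_rot: [-3.138, 0.003, -2.796]
contact_force: [0.1, -0.2, -0.5]
grip_width: 46.0
finger_force: 0.0
t 8.53 pos [ 435.8 -195.2  128.2] yaw -160.2 rp [-3.138e+00  3.000e-03] F [ 0.1 -0.2 -0.5] grip 46.0 0.0
C spin -0.2 txy after spin [1.2 1.8] txy before spin [1.3 1.8] q6 -143
d spin -12.0 txy after spin [-137.7  139.2] txy before spin [-105.7  164.8] q6 -132
```

```bash
python3 -m creep '[{"hand":0.5,"tx":-0.0261,"ty":0.0416,"tz":0,"spin":0},{"hand":0.5,"tx":-0.0261,"ty":0.0416,"tz":0,"spin":0},{"hand":0.5,"tx":-0.0261,"ty":0.0416,"tz":0,"spin":0},{"hand":0.5,"tx":-0.0261,"ty":0.0416,"tz":0,"spin":0}]'; python3 -m creep '[{"hand":0.5,"tx":0,"ty":0,"tz":0,"spin":-6},{"hand":0.5,"tx":0,"ty":0,"tz":0,"spin":-6},{"hand":0.5,"tx":0,"ty":0,"tz":0,"spin":0}]'; python3 plan.py d
python3 - <<'E'
from plant import cams
import cv2,pickle
c=cams.capture("wrist");pickle.dump(c,open("w.pkl","wb"));cv2.imwrite("pics/w2.png",c["color"][:,:,::-1])
E
```

```text
time: 9.02
tool_pos: [476.0, -1.0, 125.1]
tcp_rot: [3.141, -0.001, -2.796]
contact_force: [0.3, -0.4, -0.2]
grip_width: 45.9
finger_force: 0.0
time: 9.4
tool_pos: [475.8, -2.3, 125.2]
tcp_rot: [3.14, -0.001, -2.587]
contact_force: [-0.3, -0.8, -0.0]
grip_width: 45.9
finger_force: 0.0
t 9.4 pos [475.8  -2.3 125.2] yaw -148.2 rp [ 3.14e+00 -1.00e-03] F [-0.3 -0.8 -0. ] grip 45.9 0.0
d spin -0.2 txy after spin [-0.6 -1.2] txy before spin [-0.6 -1.2] q6 -132
```

View pics/w2.png

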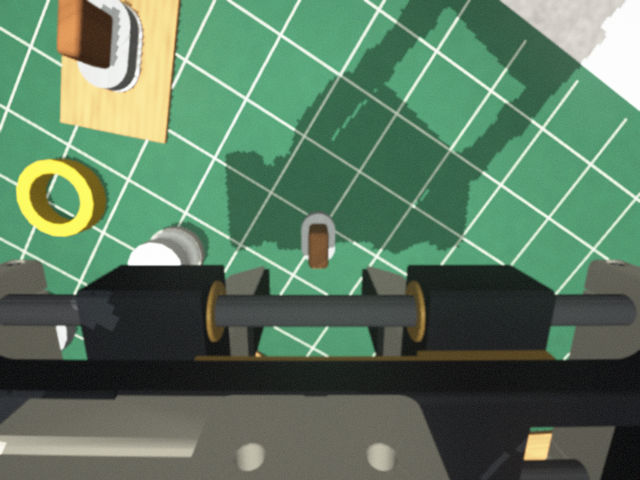

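Oval_d at (318,238) is aligned with the tool. Oval_c sits on its badge, at top left. Descending to grip.

```bash
python3 -m creep '[{"hand":0.5,"tx":-0.001,"ty":-0.001,"tz":0.035,"spin":0},{"hand":0.5,"tx":0,"ty":0,"tz":0.035,"spin":0},{"hand":0.5,"tx":0,"ty":0,"tz":0.0175,"spin":0},{"hand":0.5,"tx":0,"ty":0,"tz":0.007,"spin":0},{"hand":0.5,"tx":0,"ty":0,"tz":0,"spin":0}]'; python3 -m creep '[{"hand":0,"tx":0,"ty":0,"tz":0,"spin":0},{"hand":0,"tx":0,"ty":0,"tz":0,"spin":0},{"hand":0,"tx":0,"ty":0,"tz":0,"spin":0},{"hand":0,"tx":0,"ty":0,"tz":0,"spin":0},{"hand":0,"tx":0,"ty":0,"tz":0,"spin":0}]'; python3 -m creep '[{"hand":0,"tx":0,"ty":0,"tz":0,"spin":0},{"hand":0,"tx":0,"ty":0,"tz":-0.02,"spin":0},{"hand":0,"tx":0,"ty":0,"tz":-0.04,"spin":0},{"hand":0,"tx":0,"ty":0,"tz":-0.04,"spin":0},{"hand":0,"tx":0,"ty":0,"tz":0,"spin":0}]'; python3 plan.py D
```

```text
time: 10.07
tool_pos: [477.7, -3.1, 31.5]
tcp_rot: [3.141, -0.0, -2.588]
contact_force: [-0.1, -0.9, -1.0]
grip_width: 45.6
finger_force: 0.0
time: 10.7
tool_pos: [477.8, -2.8, 32.0]
tcp_rot: [-3.142, 0.0, -2.586]
contact_force: [-1.0, 1.3, 4.2]
grip_width: 14.1
finger_force: 30.0
time: 11.32
tool_pos: [479.5, -3.2, 134.1]
tcp_rot: [-3.138, 0.005, -2.586]
contact_force: [0.5, 0.7, -1.8]
grip_width: 13.8
finger_force: 30.0
t 11.32 pos [479.5  -3.2 134.1] yaw -148.2 rp [-3.138  0.005] F [ 0.5  0.7 -1.8] grip 13.8 30.0
D spin 85.8 txy after spin [225.9 247.5] txy before spin [-230.4  243.3] q6 -14
```

```bash
python3 -m creep '[{"hand":0,"tx":-0.0329,"ty":0.0348,"tz":0,"spin":0},{"hand":0,"tx":-0.0329,"ty":0.0348,"tz":0,"spin":0},{"hand":0,"tx":-0.0329,"ty":0.0348,"tz":0,"spin":0},{"hand":0,"tx":-0.0329,"ty":0.0348,"tz":0,"spin":0}]'; python3 -m creep '[{"hand":0,"tx":-0.0329,"ty":0.0348,"tz":0,"spin":0},{"hand":0,"tx":-0.0329,"ty":0.0348,"tz":0,"spin":0},{"hand":0,"tx":-0.0329,"ty":0.0348,"tz":0,"spin":0}]'; python3 -m creep '[{"hand":0,"tx":0,"ty":0,"tz":0,"spin":9.53},{"hand":0,"tx":0,"ty":0,"tz":0,"spin":9.53},{"hand":0,"tx":0,"ty":0,"tz":0,"spin":9.53},{"hand":0,"tx":0,"ty":0,"tz":0,"spin":9.53},{"hand":0,"tx":0,"ty":0,"tz":0,"spin":9.53}]';  python3 -m creep '[{"hand":0,"tx":0,"ty":0,"tz":0,"spin":9.53},{"hand":0,"tx":0,"ty":0,"tz":0,"spin":9.53},{"hand":0,"tx":0,"ty":0,"tz":0,"spin":9.53},{"hand":0,"tx":0,"ty":0,"tz":0,"spin":9.53},{"hand":0,"tx":0,"ty":0,"tz":0,"spin":0}]'; python3 plan.py D
```

```text
time: 11.82
tool_pos: [515.7, 186.0, 130.0]
tcp_rot: [3.141, -0.002, -2.586]
contact_force: [0.5, -1.2, -1.2]
grip_width: 14.2
finger_force: 30.0
time: 12.2
tool_pos: [544.6, 326.7, 129.6]
tcp_rot: [3.141, -0.003, -2.586]
contact_force: [0.6, -0.2, -1.3]
grip_width: 13.7
finger_force: 30.0
time: 12.82
tool_pos: [544.4, 325.1, 129.5]
tcp_rot: [-3.14, -0.002, 2.86]
contact_force: [-0.2, 0.5, -2.3]
grip_width: 14.0
finger_force: 30.0
time: 13.45
tool_pos: [544.5, 325.1, 129.8]
tcp_rot: [-3.139, -0.001, 2.201]
contact_force: [0.3, -0.0, -0.8]
grip_width: 14.0
finger_force: 30.0
t 13.45 pos [544.5 325.1 129.8] yaw 126.1 rp [-3.139e+00 -1.000e-03] F [ 0.3 -0.  -0.8] grip 14.0 30.0
D spin 0.1 txy after spin [-1.6  2. ] txy before spin [-1.6  2. ] q6 -12
```

```bash
python3 -m creep '[{"hand":0,"tx":0,"ty":0,"tz":0.035,"spin":0},{"hand":0,"tx":0,"ty":0,"tz":0.035,"spin":0},{"hand":0,"tx":0,"ty":0,"tz":0.014,"spin":0},{"hand":0,"tx":0,"ty":0,"tz":0.004,"spin":0},{"hand":0,"tx":0,"ty":0,"tz":0,"spin":0}]'; python3 plan.py D
```

```text
time: 14.08
tool_pos: [545.6, 325.8, 44.5]
tcp_rot: [3.14, 0.0, 2.201]
contact_force: [0.6, -0.1, -0.5]
grip_width: 13.6
finger_force: 30.0
t 14.07 pos [545.6 325.8  44.5] yaw 126.1 rp [3.14 0.  ] F [ 0.6 -0.1 -0.5] grip 13.6 30.0
D spin 0.1 txy after spin [-1.4  0.7] txy before spin [-1.4  0.7] q6 -12
```

Expected contact is at TCP z of about 37.5–38.

```bash
python3 -m creep '[{"hand":0,"tx":-0.001,"ty":0.001,"tz":0.003,"spin":0},{"hand":0,"tx":0,"ty":0,"tz":0.002,"spin":0},{"hand":0,"tx":0,"ty":0,"tz":0.0015,"spin":0},{"hand":0,"tx":0,"ty":0,"tz":0.001,"spin":0},{"hand":0,"tx":0,"ty":0,"tz":0,"spin":0}]'; python3 plan.py Da
```

```text
time: 14.7
tool_pos: [546.7, 325.3, 38.0]
tcp_rot: [3.14, 0.0, 2.2]
contact_force: [-2.7, -1.7, 10.2]
grip_width: 14.7
finger_force: 30.0
t 14.7 pos [546.7 325.3  38. ] yaw 126.1 rp [3.14 0.  ] F [-2.7 -1.7 10.2] grip 14.7 30.0
D spin 0.1 txy after spin [-0.4  0. ] txy before spin [-0.4  0. ] q6 -12
a spin 6.0 txy after spin [-124.5 -172.3] txy before spin [-105.8 -184.4] q6 -21
```

```bash
python3 -m creep '[{"hand":0.5,"tx":0,"ty":0,"tz":0,"spin":0},{"hand":0.5,"tx":0,"ty":0,"tz":0,"spin":0},{"hand":0.5,"tx":0,"ty":0,"tz":0,"spin":0},{"hand":0.5,"tx":0,"ty":0,"tz":0,"spin":0}]'; python3 -m creep '[{"hand":0.5,"tx":0,"ty":0,"tz":-0.02,"spin":0},{"hand":0.5,"tx":0,"ty":0,"tz":-0.04,"spin":0},{"hand":0.5,"tx":0,"ty":0,"tz":-0.03,"spin":0}]'; python3 -m creep '[{"hand":0.5,"tx":-0.0212,"ty":-0.0369,"tz":0,"spin":0},{"hand":0.5,"tx":-0.0212,"ty":-0.0369,"tz":0,"spin":0},{"hand":0.5,"tx":-0.0212,"ty":-0.0369,"tz":0,"spin":0},{"hand":0.5,"tx":-0.0212,"ty":-0.0369,"tz":0,"spin":0},{"hand":0.5,"tx":-0.0212,"ty":-0.0369,"tz":0,"spin":0}]';python3 -m creep '[{"hand":0.5,"tx":0,"ty":0,"tz":0,"spin":6},{"hand":0.5,"tx":0,"ty":0,"tz":0,"spin":0}]'; python3 plan.py a
python3 - <<'E'
from plant import cams
import cv2,pickle
c=cams.capture("wrist");pickle.dump(c,open("w.pkl","wb"));cv2.imwrite("pics/w3.png",c["color"][:,:,::-1])
E
```

```text
time: 15.2
tool_pos: [546.4, 325.3, 36.1]
tcp_rot: [-3.141, -0.0, 2.2]
contact_force: [-0.6, 0.4, -0.0]
grip_width: 44.4
finger_force: 0.0
time: 15.58
tool_pos: [546.7, 325.4, 127.6]
tcp_rot: [3.141, 0.0, 2.2]
contact_force: [0.6, -0.0, -0.8]
grip_width: 46.1
finger_force: 0.0
time: 16.2
tool_pos: [459.1, 129.9, 126.3]
tcp_rot: [3.141, 0.0, 2.2]
contact_force: [0.0, 0.1, -0.5]
grip_width: 46.0
finger_force: 0.0
time: 16.45
tool_pos: [459.8, 130.7, 126.4]
tcp_rot: [3.141, 0.0, 2.095]
contact_force: [0.3, 1.0, 0.2]
grip_width: 45.4
finger_force: 0.0
t 16.45 pos [459.8 130.7 126.4] yaw 120.0 rp [3.141 0.   ] F [0.3 1.  0.2] grip 45.4 0.0
a spin 0.0 txy after spin [0.2 0.3] txy before spin [0.2 0.3] q6 -23
```

View pics/w3.png

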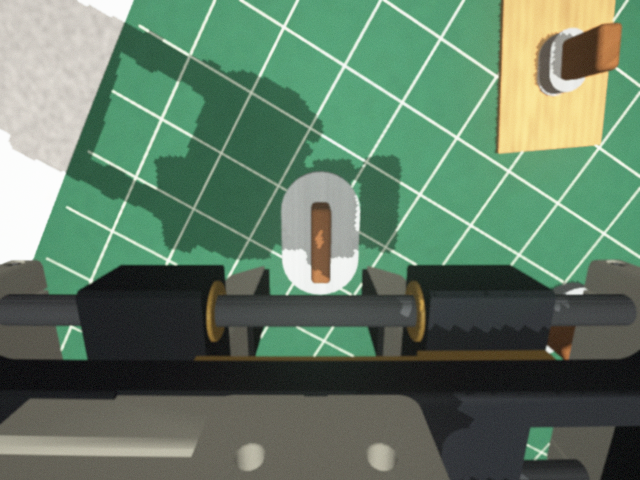

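Oval_a is aligned, with its base at columns 281–360 and rows 172–295. Oval_d stands on its badge at (565,62).

```bash
python3 - <<'E'
from h import *
c=pickle.load(open("w.pkl","rb"))
P=ray(c,[(320,172),(320,295),(281,230),(360,230)],12);print(P[:2].mean(0).round(1),P[2:].mean(0).round(1),np.linalg.norm(P[0]-P[1]).round(),np.linalg.norm(P[2]-P[3]).round())
E
python3 -m creep '[{"hand":0.5,"tx":0,"ty":0,"tz":0.035,"spin":0},{"hand":0.5,"tx":0,"ty":0,"tz":0.035,"spin":0},{"hand":0.5,"tx":0,"ty":0,"tz":0.0175,"spin":0},{"hand":0.5,"tx":0,"ty":0,"tz":0.007,"spin":0},{"hand":0.5,"tx":0,"ty":0,"tz":0,"spin":0}]'; python3 plan.py a
```

```text
[462.6 131.3  12. ] [460.3 135.9  12. ] 100.0 62.0
time: 17.12
tool_pos: [459.8, 131.3, 31.6]
tcp_rot: [-3.141, -0.0, 2.097]
contact_force: [0.4, 0.2, -0.3]
grip_width: 45.6
finger_force: 0.0
t 17.12 pos [459.8 131.3  31.6] yaw 120.1 rp [-3.141 -0.   ] F [ 0.4  0.2 -0.3] grip 45.6 0.0
a spin 0.1 txy after spin [-0.4  0. ] txy before spin [-0.4  0. ] q6 -23
```

```bash
python3 -m creep '[{"hand":0,"tx":-0.001,"ty":0,"tz":0,"spin":0},{"hand":0,"tx":0,"ty":0,"tz":0,"spin":0},{"hand":0,"tx":0,"ty":0,"tz":0,"spin":0},{"hand":0,"tx":0,"ty":0,"tz":0,"spin":0},{"hand":0,"tx":0,"ty":0,"tz":0,"spin":0}]'; python3 -m creep '[{"hand":0,"tx":0,"ty":0,"tz":0,"spin":0},{"hand":0,"tx":0,"ty":0,"tz":-0.02,"spin":0},{"hand":0,"tx":0,"ty":0,"tz":-0.04,"spin":0},{"hand":0,"tx":0,"ty":0,"tz":-0.04,"spin":0},{"hand":0,"tx":0,"ty":0,"tz":0,"spin":0}]'; python3 plan.py A
```

```text
time: 17.75
tool_pos: [461.0, 130.3, 32.2]
tcp_rot: [3.14, 0.001, 2.095]
contact_force: [1.7, 0.5, 4.2]
grip_width: 14.1
finger_force: 30.0
time: 18.38
tool_pos: [460.7, 130.2, 133.2]
tcp_rot: [3.139, 0.001, 2.095]
contact_force: [0.3, -0.1, -4.8]
grip_width: 13.9
finger_force: 30.0
t 18.38 pos [460.7 130.2 133.2] yaw 120.1 rp [3.139e+00 1.000e-03] F [ 0.3 -0.1 -4.8] grip 13.9 30.0
A spin -48.9 txy after spin [-211.4  -90.5] txy before spin [-207.1  100. ] q6 -88
```

```bash
python3 -m creep '[{"hand":0,"tx":-0.0414,"ty":0.02,"tz":0,"spin":0},{"hand":0,"tx":-0.0414,"ty":0.02,"tz":0,"spin":0},{"hand":0,"tx":-0.0414,"ty":0.02,"tz":0,"spin":0},{"hand":0,"tx":-0.0414,"ty":0.02,"tz":0,"spin":0},{"hand":0,"tx":-0.0414,"ty":0.02,"tz":0,"spin":0}]'; python3 -m creep '[{"hand":0,"tx":0,"ty":0,"tz":0.014,"spin":-9.8},{"hand":0,"tx":0,"ty":0,"tz":0.014,"spin":-9.8},{"hand":0,"tx":0,"ty":0,"tz":0.014,"spin":-9.8},{"hand":0,"tx":0,"ty":0,"tz":0.014,"spin":-9.8},{"hand":0,"tx":0,"ty":0,"tz":0.014,"spin":-9.8}]';  python3 -m creep '[{"hand":0,"tx":0,"ty":0,"tz":0.01,"spin":0},{"hand":0,"tx":0,"ty":0,"tz":0,"spin":0}]'; python3 plan.py A
```

```text
time: 19.0
tool_pos: [649.6, 0.2, 128.0]
tcp_rot: [-3.137, -0.004, 2.095]
contact_force: [0.1, 0.2, -3.5]
grip_width: 13.7
finger_force: 30.0
time: 19.62
tool_pos: [648.1, 1.2, 57.6]
tcp_rot: [-3.141, -0.006, 2.956]
contact_force: [0.4, 0.0, -4.9]
grip_width: 13.7
finger_force: 30.0
time: 19.88
tool_pos: [648.7, 1.2, 49.1]
tcp_rot: [-3.141, -0.005, 2.947]
contact_force: [0.0, 0.3, -4.7]
grip_width: 13.6
finger_force: 30.0
t 19.88 pos [648.7   1.2  49.1] yaw 168.9 rp [-3.141 -0.005] F [ 0.   0.3 -4.7] grip 13.6 30.0
A spin -0.1 txy after spin [-2.2  0.3] txy before spin [-2.2  0.3] q6 -86
```

Contact is expected at about 38.

```bash
python3 -m creep '[{"hand":0,"tx":-0.002,"ty":0,"tz":0.006,"spin":0},{"hand":0,"tx":0,"ty":0,"tz":0.002,"spin":0},{"hand":0,"tx":0,"ty":0,"tz":0.002,"spin":0},{"hand":0,"tx":0,"ty":0,"tz":0,"spin":0}]'; python3 -m creep '[{"hand":0,"tx":0,"ty":0,"tz":0.0012,"spin":0},{"hand":0,"tx":0,"ty":0,"tz":0,"spin":0}]'; python3 plan.py Ab
```

```text
time: 20.38
tool_pos: [652.3, 0.6, 41.8]
tcp_rot: [3.142, 0.0, 2.95]
contact_force: [0.3, 0.7, -5.1]
grip_width: 13.7
finger_force: 30.0
time: 20.62
tool_pos: [652.3, 0.7, 40.5]
tcp_rot: [3.141, -0.0, 2.95]
contact_force: [-0.2, 0.4, -4.6]
grip_width: 13.6
finger_force: 30.0
t 20.62 pos [652.3   0.7  40.5] yaw 169.0 rp [ 3.141 -0.   ] F [-0.2  0.4 -4.6] grip 13.6 30.0
A spin 0.0 txy after spin [1.3 0.1] txy before spin [1.3 0.1] q6 -86
b spin -72.0 txy after spin [-159.5   58.7] txy before spin [  6.5 169.9] q6 -144
```

```bash
python3 -m creep '[{"hand":0,"tx":0,"ty":0,"tz":0.0012,"spin":0},{"hand":0,"tx":0,"ty":0,"tz":0.0012,"spin":0},{"hand":0,"tx":0,"ty":0,"tz":0,"spin":0}]'; python3 -m creep '[{"hand":0,"tx":0.001,"ty":0,"tz":0.0008,"spin":0},{"hand":0,"tx":0,"ty":0,"tz":0,"spin":0}]'
```

```text
time: 21.0
tool_pos: [652.4, 0.6, 38.3]
tcp_rot: [3.142, 0.0, 2.95]
contact_force: [-0.9, 0.8, -2.1]
grip_width: 13.5
finger_force: 30.0
time: 21.25
tool_pos: [652.3, 0.7, 38.3]
tcp_rot: [3.141, 0.003, 2.95]
contact_force: [1.2, -0.0, 3.0]
grip_width: 13.5
finger_force: 30.0
```

```bash
python3 -m creep '[{"hand":0.5,"tx":0,"ty":0,"tz":0,"spin":0},{"hand":0.5,"tx":0,"ty":0,"tz":0,"spin":0},{"hand":0.5,"tx":0,"ty":0,"tz":0,"spin":0},{"hand":0.5,"tx":0,"ty":0,"tz":0,"spin":0}]'; python3 -m creep '[{"hand":0.5,"tx":0,"ty":0,"tz":-0.02,"spin":0},{"hand":0.5,"tx":0,"ty":0,"tz":-0.04,"spin":0},{"hand":0.5,"tx":0,"ty":0,"tz":-0.03,"spin":0}]'; python3 -m creep '[{"hand":0.5,"tx":0.002,"ty":0.0424,"tz":0,"spin":0},{"hand":0.5,"tx":0.002,"ty":0.0424,"tz":0,"spin":0},{"hand":0.5,"tx":0.002,"ty":0.0424,"tz":0,"spin":0},{"hand":0.5,"tx":0.002,"ty":0.0424,"tz":0,"spin":0}]';python3 -m creep '[{"hand":0.5,"tx":0,"ty":0,"tz":0,"spin":-9},{"hand":0.5,"tx":0,"ty":0,"tz":0,"spin":-9},{"hand":0.5,"tx":0,"ty":0,"tz":0,"spin":-9},{"hand":0.5,"tx":0,"ty":0,"tz":0,"spin":-9}]';python3 -m creep '[{"hand":0.5,"tx":0,"ty":0,"tz":0,"spin":-9},{"hand":0.5,"tx":0,"ty":0,"tz":0,"spin":-9},{"hand":0.5,"tx":0,"ty":0,"tz":0,"spin":-9},{"hand":0.5,"tx":0,"ty":0,"tz":0,"spin":-9},{"hand":0.5,"tx":0,"ty":0,"tz":0,"spin":0}]'; python3 plan.py b
python3 - <<'E'
from plant import cams
import cv2,pickle
c=cams.capture("wrist");pickle.dump(c,open("w.pkl","wb"));cv2.imwrite("pics/w4.png",c["color"][:,:,::-1])
E
```

```text
time: 21.75
tool_pos: [651.2, 0.9, 37.2]
tcp_rot: [3.141, -0.0, 2.95]
contact_force: [0.9, 0.3, -0.5]
grip_width: 44.7
finger_force: 0.0
time: 22.12
tool_pos: [651.6, 0.8, 128.8]
tcp_rot: [3.141, 0.001, 2.95]
contact_force: [0.8, -0.2, -0.1]
grip_width: 46.0
finger_force: 0.0
time: 22.62
tool_pos: [675.8, 170.2, 127.3]
tcp_rot: [3.142, -0.0, 2.95]
contact_force: [0.6, -0.9, -0.4]
grip_width: 45.9
finger_force: 0.0
time: 23.12
tool_pos: [675.6, 168.9, 127.1]
tcp_rot: [3.141, -0.0, -2.699]
contact_force: [0.1, 0.4, 0.2]
grip_width: 45.9
finger_force: 0.0
time: 23.75
tool_pos: [675.6, 168.9, 127.2]
tcp_rot: [3.141, -0.0, -2.078]
contact_force: [-0.6, -0.0, 0.3]
grip_width: 46.1
finger_force: 0.0
t 23.75 pos [675.6 168.9 127.2] yaw -119.0 rp [ 3.141 -0.   ] F [-0.6 -0.   0.3] grip 46.1 0.0
b spin -0.0 txy after spin [-0.8 -1.1] txy before spin [-0.8 -1.1] q6 -143
```

View pics/w4.png

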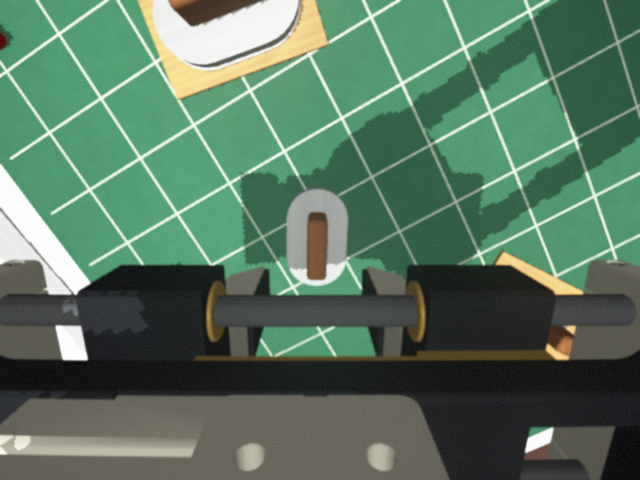

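Oval_b is aligned at (317,237), with its base at rows 189–286. Oval_a stands on its card at top left. Gripping oval_b.

```bash
python3 - <<'E'
from h import *
c=pickle.load(open("w.pkl","rb"))
P=ray(c,[(317,189),(317,286)],12);print(P.mean(0).round(1),np.linalg.norm(P[0]-P[1]).round())
E
python3 -m creep '[{"hand":0.5,"tx":0,"ty":-0.001,"tz":0.035,"spin":0},{"hand":0.5,"tx":0,"ty":0,"tz":0.035,"spin":0},{"hand":0.5,"tx":0,"ty":0,"tz":0.0185,"spin":0},{"hand":0.5,"tx":0,"ty":0,"tz":0.007,"spin":0},{"hand":0.5,"tx":0,"ty":0,"tz":0,"spin":0}]'; python3 -m creep '[{"hand":0,"tx":0,"ty":0,"tz":0,"spin":0},{"hand":0,"tx":0,"ty":0,"tz":0,"spin":0},{"hand":0,"tx":0,"ty":0,"tz":0,"spin":0},{"hand":0,"tx":0,"ty":0,"tz":0,"spin":0},{"hand":0,"tx":0,"ty":0,"tz":0,"spin":0}]'; python3 -m creep '[{"hand":0,"tx":0,"ty":0,"tz":0,"spin":0},{"hand":0,"tx":0,"ty":0,"tz":-0.02,"spin":0},{"hand":0,"tx":0,"ty":0,"tz":-0.04,"spin":0},{"hand":0,"tx":0,"ty":0,"tz":-0.04,"spin":0},{"hand":0,"tx":0,"ty":0,"tz":0,"spin":0}]'; python3 plan.py B
```

```text
[675.1 170.4  12. ] 79.0
time: 24.42
tool_pos: [677.0, 168.5, 32.3]
tcp_rot: [-3.141, 0.001, -2.077]
contact_force: [0.6, -0.3, 0.4]
grip_width: 45.8
finger_force: 0.0
time: 25.05
tool_pos: [676.4, 168.6, 32.2]
tcp_rot: [3.141, 0.0, -2.076]
contact_force: [-2.7, 0.2, 4.5]
grip_width: 13.6
finger_force: 30.0
time: 25.68
tool_pos: [679.0, 168.5, 136.7]
tcp_rot: [-3.134, 0.005, -2.076]
contact_force: [0.4, -0.6, -2.8]
grip_width: 14.1
finger_force: 30.0
t 25.68 pos [679.  168.5 136.7] yaw -119.0 rp [-3.134  0.005] F [ 0.4 -0.6 -2.8] grip 14.1 30.0
B spin 108.0 txy after spin [-315.1 -381.4] txy before spin [ 460.2 -181.5] q6 -77
```

```bash
python3 -m creep '[{"hand":0,"tx":0.046,"ty":-0.0182,"tz":0,"spin":0},{"hand":0,"tx":0.046,"ty":-0.0182,"tz":0,"spin":0},{"hand":0,"tx":0.046,"ty":-0.0182,"tz":0,"spin":0},{"hand":0,"tx":0.046,"ty":-0.0182,"tz":0,"spin":0},{"hand":0,"tx":0.046,"ty":-0.0182,"tz":0,"spin":0}]'; python3 -m creep '[{"hand":0,"tx":0.046,"ty":-0.0182,"tz":0,"spin":0},{"hand":0,"tx":0.046,"ty":-0.0182,"tz":0,"spin":0},{"hand":0,"tx":0.046,"ty":-0.0182,"tz":0,"spin":0},{"hand":0,"tx":0.046,"ty":-0.0182,"tz":0,"spin":0},{"hand":0,"tx":0.046,"ty":-0.0182,"tz":0,"spin":0}]'; python3 -m creep '[{"hand":0,"tx":0,"ty":0,"tz":0,"spin":9.8},{"hand":0,"tx":0,"ty":0,"tz":0,"spin":9.8},{"hand":0,"tx":0,"ty":0,"tz":0,"spin":9.8},{"hand":0,"tx":0,"ty":0,"tz":0,"spin":9.8}]'; python3 -m creep '[{"hand":0,"tx":0,"ty":0,"tz":0,"spin":9.8},{"hand":0,"tx":0,"ty":0,"tz":0,"spin":9.8},{"hand":0,"tx":0,"ty":0,"tz":0,"spin":9.8},{"hand":0,"tx":0,"ty":0,"tz":0,"spin":9.8}]'; python3 -m creep '[{"hand":0,"tx":0,"ty":0,"tz":0,"spin":9.8},{"hand":0,"tx":0,"ty":0,"tz":0,"spin":9.8},{"hand":0,"tx":0,"ty":0,"tz":0,"spin":10},{"hand":0,"tx":0,"ty":0,"tz":0,"spin":0}]'; python3 plan.py B
```

```text
time: 26.3
tool_pos: [643.8, -78.5, 130.2]
tcp_rot: [3.139, -0.001, -2.076]
contact_force: [0.5, -0.1, -4.2]
grip_width: 13.8
finger_force: 30.0
time: 26.92
tool_pos: [623.8, -298.5, 129.5]
tcp_rot: [-3.141, -0.043, -2.132]
contact_force: [0.4, 0.5, -3.0]
grip_width: 13.6
finger_force: 30.0
time: 27.42
tool_pos: [624.0, -296.7, 129.3]
tcp_rot: [-3.115, -0.032, -2.821]
contact_force: [-0.6, -0.4, -3.2]
grip_width: 13.9
finger_force: 30.0
time: 27.92
tool_pos: [624.1, -296.7, 129.4]
tcp_rot: [-3.1, -0.008, 2.779]
contact_force: [0.1, 0.1, -3.7]
grip_width: 13.6
finger_force: 30.0
time: 28.42
tool_pos: [624.2, -296.8, 129.7]
tcp_rot: [-3.102, 0.014, 2.27]
contact_force: [-0.4, -0.8, -3.9]
grip_width: 13.9
finger_force: 30.0
t 28.43 pos [ 624.2 -296.8  129.7] yaw 130.0 rp [-3.102  0.014] F [-0.4 -0.8 -3.9] grip 13.9 30.0
B spin -3.0 txy after spin [-12.2 -23.9] txy before spin [-13.4 -23.3] q6 -75
```

The tool stalled short of the card and picked up a 2.4° tilt. I translated before spinning, and that drove joint 6 to its range limit. The tilt is inside the 0.1 rad tolerance, and the weight should level itself on contact. Correcting position and continuing.

```bash
python3 -m creep '[{"hand":0,"tx":0,"ty":0,"tz":0,"spin":-3},{"hand":0,"tx":-0.0061,"ty":-0.012,"tz":0.01,"spin":0},{"hand":0,"tx":-0.0061,"ty":-0.012,"tz":0.03,"spin":0},{"hand":0,"tx":0,"ty":0,"tz":0.035,"spin":0},{"hand":0,"tx":0,"ty":0,"tz":0,"spin":0}]'; python3 plan.py B
python3 - <<'E'
from plant import get_obs
print(get_obs()["joint_positions"].round(3))
E
```

```text
time: 29.05
tool_pos: [611.3, -324.7, 53.1]
tcp_rot: [-3.1, 0.006, 2.32]
contact_force: [0.8, 0.5, -3.1]
grip_width: 13.6
finger_force: 30.0
t 29.05 pos [ 611.3 -324.7   53.1] yaw 132.9 rp [-3.1    0.006] F [ 0.8  0.5 -3.1] grip 13.6 30.0
B spin -0.1 txy after spin [-0.6  4.5] txy before spin [-0.6  4.5] q6 -75
[-0.58   0.823  1.208 -0.047  1.115 -1.309]
```

```bash
python3 -m creep '[{"hand":0,"tx":0,"ty":0.006,"tz":0.008,"spin":0},{"hand":0,"tx":0,"ty":0,"tz":0.003,"spin":0},{"hand":0,"tx":0,"ty":0,"tz":0,"spin":0}]'; python3 -m creep '[{"hand":0,"tx":0,"ty":0,"tz":0.0015,"spin":0},{"hand":0,"tx":0,"ty":0,"tz":0,"spin":0}]'; python3 plan.py B
```

```text
time: 29.42
tool_pos: [618.7, -321.2, 46.9]
tcp_rot: [-3.102, 0.015, 2.321]
contact_force: [0.1, -0.0, -2.7]
grip_width: 14.0
finger_force: 30.0
time: 29.68
tool_pos: [618.3, -321.5, 45.1]
tcp_rot: [-3.102, 0.015, 2.321]
contact_force: [0.5, 0.1, -3.1]
grip_width: 13.9
finger_force: 30.0
t 29.68 pos [ 618.3 -321.5   45.1] yaw 133.0 rp [-3.102  0.015] F [ 0.5  0.1 -3.1] grip 13.9 30.0
B spin -0.0 txy after spin [ 1.9 -2.8] txy before spin [ 1.9 -2.8] q6 -75
```

```bash
python3 -m creep '[{"hand":0,"tx":0.002,"ty":-0.001,"tz":0.002,"spin":0},{"hand":0,"tx":0,"ty":0,"tz":0.002,"spin":0},{"hand":0,"tx":0,"ty":0,"tz":0.001,"spin":0},{"hand":0,"tx":0,"ty":0,"tz":0,"spin":0}]'; python3 -m creep '[{"hand":0,"tx":0,"ty":0,"tz":0.001,"spin":0},{"hand":0,"tx":0,"ty":0,"tz":0,"spin":0}]'; python3 plan.py B
```

```text
time: 30.18
tool_pos: [616.1, -320.8, 39.6]
tcp_rot: [-3.102, 0.014, 2.321]
contact_force: [1.0, -0.2, -4.1]
grip_width: 13.9
finger_force: 30.0
time: 30.42
tool_pos: [616.2, -320.9, 39.2]
tcp_rot: [-3.102, 0.015, 2.321]
contact_force: [-0.5, 0.1, -1.2]
grip_width: 14.2
finger_force: 30.0
t 30.43 pos [ 616.2 -320.9   39.2] yaw 133.0 rp [-3.102  0.015] F [-0.5  0.1 -1.2] grip 14.2 30.0
B spin -0.0 txy after spin [ 0.1 -1.6] txy before spin [ 0.1 -1.6] q6 -75
```

Contact has begun. I'll press slightly, release, lift, back off and check from above.

```bash
python3 -m creep '[{"hand":0,"tx":0,"ty":0,"tz":0.001,"spin":0},{"hand":0,"tx":0,"ty":0,"tz":0.0008,"spin":0},{"hand":0,"tx":0,"ty":0,"tz":0,"spin":0}]'; python3 -m creep '[{"hand":0.5,"tx":0,"ty":0,"tz":0,"spin":0},{"hand":0.5,"tx":0,"ty":0,"tz":0,"spin":0},{"hand":0.5,"tx":0,"ty":0,"tz":0,"spin":0},{"hand":0.5,"tx":0,"ty":0,"tz":0,"spin":0}]'; python3 -m creep '[{"hand":0.5,"tx":0,"ty":0,"tz":-0.02,"spin":0},{"hand":0.5,"tx":0,"ty":0,"tz":-0.04,"spin":0},{"hand":0.5,"tx":0,"ty":0,"tz":-0.05,"spin":0}]'; python3 -m creep '[{"hand":0.5,"tx":0.05,"ty":-0.02,"tz":-0.02,"spin":0},{"hand":0.5,"tx":0.05,"ty":-0.02,"tz":-0.02,"spin":0},{"hand":0.5,"tx":0.05,"ty":-0.02,"tz":-0.02,"spin":0},{"hand":0.5,"tx":0.05,"ty":-0.02,"tz":0,"spin":0},{"hand":0.5,"tx":0,"ty":0,"tz":0,"spin":0}]'
python3 - <<'E'
from plant import cams
from h import *
c=cams.capture("top");pickle.dump(c,open("top2.pkl","wb"))
cv2.imwrite("pics/o2.png",ortho(c,300,730,-420,380,8)[:,:,::-1])
E
```

```text
time: 30.8
tool_pos: [616.4, -321.2, 38.9]
tcp_rot: [-3.103, 0.016, 2.321]
contact_force: [-3.2, 2.1, 8.4]
grip_width: 13.7
finger_force: 30.0
time: 31.3
tool_pos: [616.1, -320.9, 36.8]
tcp_rot: [-3.102, 0.014, 2.321]
contact_force: [-0.0, 0.6, 0.2]
grip_width: 44.8
finger_force: 0.0
time: 31.68
tool_pos: [617.9, -316.6, 148.6]
tcp_rot: [-3.102, 0.013, 2.321]
contact_force: [0.1, -0.3, 0.4]
grip_width: 45.7
finger_force: 0.0
time: 32.3
tool_pos: [421.5, -220.7, 208.6]
tcp_rot: [-3.102, 0.013, 2.32]
contact_force: [1.0, -0.9, 0.4]
grip_width: 45.7
finger_force: 0.0
```

View pics/o2.png

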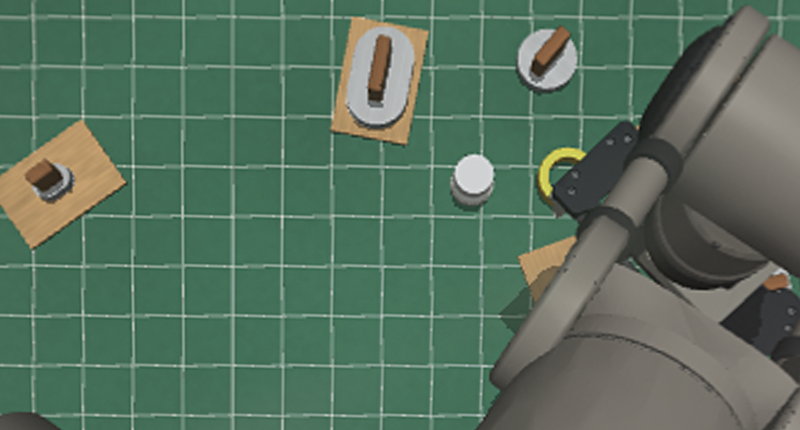

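Ovals a (380,77) and d are well placed, but the arm hides b and c. Moving it aside.

```bash
python3 -m creep '[{"hand":0.5,"tx":0.044,"ty":0.041,"tz":-0.02,"spin":0},{"hand":0.5,"tx":0.044,"ty":0.041,"tz":0,"spin":0},{"hand":0.5,"tx":0.044,"ty":0.041,"tz":0,"spin":0},{"hand":0.5,"tx":0.044,"ty":0.041,"tz":0,"spin":0},{"hand":0.5,"tx":0.044,"ty":0.041,"tz":0,"spin":0}]'; python3 -m creep '[{"hand":0.5,"tx":0.015,"ty":0.015,"tz":0,"spin":0},{"hand":0.5,"tx":0,"ty":0,"tz":0,"spin":0}]'
python3 - <<'E'
from plant import cams
from h import *
c=cams.capture("top")
S=4;big=[]
T=dict(A=(651,1,169,98,60),B=(615,-322,133,78,47),C=(434,-194,20,58,34),D=(547,325,126,40,26))
for k,(x,y,b,L,W) in T.items():
    im=np.ascontiguousarray(ortho(c,x-75,x+75,y-75-1e-6,y+75,18,2.6))
    t=np.linspace(0,2*np.pi,80);h=(L-W)/2
    P=np.c_[W/2*np.cos(t)+h*np.sign(np.cos(t)),W/2*np.sin(t)]; r=np.radians(b)
    P=P@np.array([[np.cos(r),np.sin(r)],[-np.sin(r),np.cos(r)]])
    px=np.c_[(75-P[:,1])*2.6,(75-P[:,0])*2.6].astype(np.int32)
    cv2.polylines(im,[px],True,(255,0,0),1); big.append(im[:290+100,:390][45:345])
b=[cv2.resize(i,(390,300)) for i in big]
cv2.imwrite("pics/f.png",np.vstack([np.hstack(b[:2]),np.hstack(b[2:])])[:,:,::-1])
E
```

```text
time: 32.98
tool_pos: [426.6, 79.7, 216.8]
tcp_rot: [-3.105, 0.016, 2.321]
contact_force: [0.9, -0.2, 0.3]
grip_width: 45.5
finger_force: 0.0
time: 33.22
tool_pos: [427.1, 100.4, 215.6]
tcp_rot: [-3.104, 0.015, 2.324]
contact_force: [0.7, 0.1, 0.2]
grip_width: 46.0
finger_force: 0.0
```

View pics/f.png

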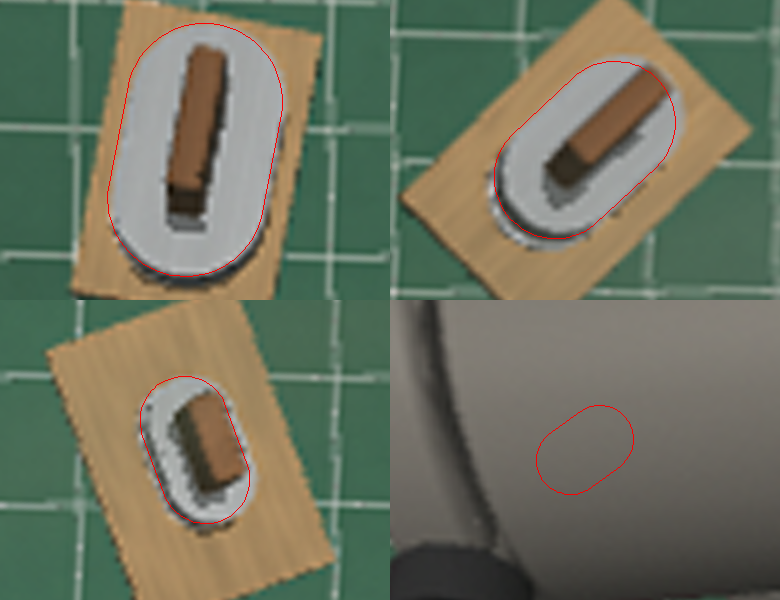

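Bases a, b and c lie on their target outlines to within about 3 mm, aligned and flat. Oval_d is hidden here, so I'll check it in the previous shot.

Run:
```python
from h import *
c=pickle.load(open("top2.pkl","rb"))
im=np.ascontiguousarray(ortho(c,487,607,265,385,18,4.))
t=np.linspace(0,2*np.pi,80)
P=np.c_[13*np.cos(t)+7*np.sign(np.cos(t)),13*np.sin(t)]; r=np.radians(126)
P=P@np.array([[np.cos(r),np.sin(r)],[-np.sin(r),np.cos(r)]])
cv2.polylines(im,[np.c_[(60-P[:,1])*4,(60-P[:,0])*4].astype(np.int32)],True,(255,0,0),1)
cv2.imwrite("pics/fd.png",im[:,:,::-1])
```

```text
(no output)
```

View pics/fd.png

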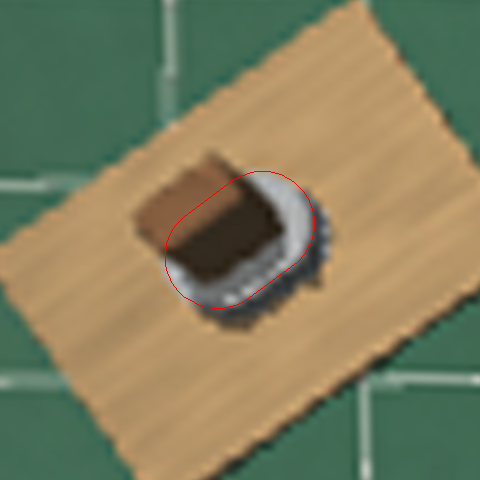

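Oval_d matches its outline to 1–2 mm. All four are placed, so I'm handing in.

```bash
python3 -c "
from plant import close_job; print(close_job())"
```

```text
the job is handed in; nothing more can be done
None
```

I set all four oval weights on their matching badges, within about 3 mm and aligned in the camera images, and let go of them; the job was handed in at about 33 s of the 102 s, and no verdict came back.

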